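# Ready a shot mallet for refilling

## Task

Get the red-capped mallet ready for refilling: first stand the two loose brass slugs upright in the loading block, one in each bore, fully down. Then unscrew the red cap, which has a quarter-turn thread that may be right- or left-handed (nothing shows which, so try both ways), and lift it straight off. Finish while still holding the red cap in the gripper, level and still, at least 5 cm above its mallet, and leave the grey cap and the other things on the bench alone.

Things in the scene. Friction and masses are not known exactly. Their poses are not given: they have to be found in the camera images.
- red_cap: red round plastic screw cap, 48 mm diameter, 44 mm high, about 0.09 kg, on the upper end of one of two identical black rubber mallets. Origin at the centre of its lower rim, z up, 118 mm above the bench while seated on the flat mallet end (72 mm wide). White line on its top from the centre along its +x; tight, +x lies within 6 degrees of the cradle's +x
- red_cap_top (a point): centre of the red cap's top. Quarter-turn thread, no pitch: wrong way it meets a hard stop within 16 degrees (then slips in a soft grip of 20 to 30 N); right way it turns easily, lifts straight off from 50 degrees past tight on, stops at about 90; best turned 60 to 85. Still locked it lifts 4 mm, then holds fast. Turning it wrong first, then back, does no harm
- grey_cap: grey screw cap of the same shape, tight on the other mallet, 150 mm from the red one; to be left alone. Origin at the centre of its lower rim
- cradle: fixed wooden board, 120 x 270 mm, 18 mm thick, that holds the two fixed mallets on end 150 mm apart along its y axis (at y = +75 and -75 mm); the mallets' wooden handles stick out horizontally 240 mm to its +x at 73 mm above the bench. Origin at the centre of its underside on the bench, z up
- block: fixed light wooden loading block, 135 mm (its x) by 60 mm (its y), 40 mm high, with two round blind bores on its x axis at x = -35 and +35 mm; origin at the centre of its underside on the bench
- block_hole0 (a point): centre of the mouth of the bore at block x = -35 mm, on the block's top 40 mm above the bench; bore 24 mm diameter, 25 mm deep (its floor 15 mm above the bench)
- block_hole1 (a point): the same for the bore at block x = +35 mm
- slug_a: loose brass slug, plain cylinder 20 mm diameter, 70 mm high, about 0.17 kg, standing on end on the bench; origin at the centre of its underside, z up along it. In a bore it stands 45 mm out of the block
- slug_b: second brass slug, same as slug_a
- wood_mallet: bystander: turned wooden mallet standing on end, 72 mm diameter, 146 mm high; origin at the centre of its underside
- wax_tin: bystander: low round tin, 66 mm diameter, 45 mm high; origin at the centre of its underside
- screwdriver: bystander: screwdriver lying on the bench along its x; its origin underneath it
Things that resemble listed ones, but are neither listed nor needed, are in the scene too. Of the things that look like the red_cap, the smallest one is meant.

How it is judged (in metres and radians):
On the way, in this order (a step that is already met when the one before it is completed fails the run):
1. both slugs stand fully down in the block, one in each bore (((horizontal distance between slug_a and block_hole0 below 0.006 m and z of each of slug_a, slug_b in the frame of block below 0.02 m and angle between each of slug_a, slug_b's own z axis and vertical below 0.2 rad and horizontal distance between slug_b and block_hole1 below 0.006 m) or (horizontal distance between slug_a and block_hole1 below 0.006 m and z of each of slug_a, slug_b in the frame of block below 0.02 m and angle between each of slug_a, slug_b's own z axis and vertical below 0.2 rad and horizontal distance between slug_b and block_hole0 below 0.006 m))), for 0.2 s.
2. the red cap, still down on its mallet, has been turned loose (over 35 degrees from tight) (angle between the x axis of red_cap and the x axis of cradle, either way round above 0.61 rad and height (world z) of red_cap below 0.124 m and angle between red_cap's own z axis and vertical below 0.12 rad), for 0.1 s.
At the end, for the whole second after the job is handed in: the red cap is held in the fingers, its lower rim at least 45 mm above the mallet's end (163 mm above the bench), level within 0.3 rad and still (under 30 mm/s), while both slugs stand in different bores, within 6 mm of the bore axis, within 5 mm of the floor and within 0.2 rad of upright (height (world z) of red_cap above 0.163 m and contact force between red_cap and the fingers above 1 N and angle between red_cap's own z axis and vertical below 0.3 rad and linear speed of red_cap below 0.03 m/s and ((horizontal distance between slug_a and block_hole0 below 0.006 m and z of each of slug_a, slug_b in the frame of block below 0.02 m and angle between each of slug_a, slug_b's own z axis and vertical below 0.2 rad and horizontal distance between slug_b and block_hole1 below 0.006 m) or (horizontal distance between slug_a and block_hole1 below 0.006 m and z of each of slug_a, slug_b in the frame of block below 0.02 m and angle between each of slug_a, slug_b's own z axis and vertical below 0.2 rad and horizontal distance between slug_b and block_hole0 below 0.006 m))); the arm keeps its last pose, push and grip.
It fails at once if a bystander (wooden mallet, tin or screwdriver) is pushed more than 30 mm (distance of any of wood_mallet, wax_tin, screwdriver from where it was at the start of the episode above 0.03 m).
It fails at once if the grey cap is turned loose or lifted (distance of grey_cap from where it was at the start of the episode above 0.012 m or angle between the x axis of grey_cap and the x axis of cradle, either way round above 0.5 rad).
It also fails if it takes over 72 s, if anything falls off the work surface, if the arm or the gripper's body presses on something with over 40 N, if the wrist force passes 120 N, or if a joint passes its speed limit or range.

## Robot

A 6-joint arm with a two-finger parallel gripper is mounted at the origin on the work surface. World frame = base frame: x ahead of the robot, y to its left, z up, the work surface at z = 0. Lengths are in mm, angles in rad, forces in N, time in s.
With the tool pointing down it reaches from about 350 to 875 mm from the base axis. Payload 4.2 kg.
Tool frame: the origin (TCP) lies between the finger pads; the fingertips stand 11 mm ahead of it and the grasp point (between the pads) lies 8 mm behind it; z points along the fingers, y is the direction in which the jaws open and shut (so a half turn about z gives the same grasp; the last joint's range is limited). The gripper opens to 85 mm and grips with 20 to 120 N. Pads are 22 mm wide; open, the fingers measure 114 mm over their backs; the gripper's body (76 mm by 85 mm) begins 54 mm behind the grasp point. The pads swing forward as they close: fully open they stand 13 mm farther back than shut.
Start: joints at [1.381, 0.385, 0.008, 0, -1.194, -0.259], TCP at [271.144, 563.099, 242.312] pointing down, gripper open.
Joint ranges: [-3.14, 3.14], [-1.21, 2.06], [-1.07, 1.41], [-3.16, 2.05], [-2.99, -0.16], [-3.1, 3.1]. Speed limits (rad/s): [2.79, 2.79, 3.14, 3.14, 3.14, 3.14].

## Interface

Orientations are given as a unit quaternion [x, y, z, w].
In Python, from bench import * gives the robot as it stands.
- The arm moves only by the tool servo_tool, never from a script. Its argument "rows" is a list of rows, each a list of 7 numbers: the opening, from 0 (shut) to 1 (fully open), then the shift along the tool's x, y, z in cm, then the turn, a rotation vector about the tool's x, y, z in degrees. A call has 1 to 12 rows; each row shifts and turns the commanded pose from where the row before left it, along the tool's axes as they then stand; what a row does not reach is not made up. A row lasts 1/10 s, in which the tool goes at most 50 mm and 8.59 degrees, less where a joint would pass 70% of its speed; a pose out of reach is approached as far as the arm can. A call is refused whole if a number of a shift passes 5 or a number of a turn 8.59, either way. A call with a gripper value outside its range is refused whole. The fingers move at their own pace and stop on an object; the grip force is fixed at half the most. Time passes only in rows, so rows that do not move let the fingers close. It gives the time, the measured TCP pose, the force and the opening at its end, in the units of the state.
- read_state(): the state, without advancing time (a new reading comes with each control period).
- get_image(name): name is "scene" or "top" or "wrist"; returns a dict with "image" (400x640x3 uint8, red, green, blue), "mtx" (3x3 intrinsics, pixels), "extrinsics" (4x4, takes a point from camera to world coordinates). Camera axes: x right, y up, looking along -z (the intrinsics and any distortion apply to the point x, -y, -z); pixel columns grow to the right and rows downward; lengths in mm; the calibration is good to about 2 mm. A picture is of the moment at which its call begins. There is no depth.
- job_done(): hands the job in, once; it reports no verdict.
The state is a dict: "clock": time; "joints": joint angles; "joint_vel": joint speeds; "joint_efforts": joint torques, N m; "position": TCP position; "ee_rot": TCP orientation; "contact_force": force on the tool from outside, world axes, zero at the start; "wrist_torque": the same for the moment, N m; "gripper_width": finger opening in mm.
Only numpy, scipy, OpenCV 4.12 (cv2) and the standard library are available. Lean on these libraries where they do the work, as an engineer would, in place of code of your own. Each camera call takes 0.05 s, during which the arm holds its last target. There are 200 camera calls.

## Working session

There is one attempt and no reset: what is moved stays moved. The work goes in short steps, Python scripts to look and compute and a tool call to move; the robot and the scene stay as the last step left them, time stands still between calls to the robot, and variables do not carry over. Pictures are saved under pics/ and viewed, about 8 in all and at most 12, crops included, and the job is handed in when it is done.

Besides the shell and the picture viewer there is one more tool, called after "Emit:" as name([rows], argument=value, ...), one row to a line, values as JSON. servo_tool: Moves the arm, as the interface text tells. Its arguments: {"type":"object","properties":{"rows":{"type":"array","items":{"type":"array","items":{"type":"number"}}}},"required":["rows"]}

```bash
mkdir -p pics; ls
python3 - <<'E'
from bench import *
import cv2,numpy as np
s=read_state();print(s)
for n in ["scene","top"]:
    d=get_image(n);cv2.imwrite(f"pics/{n}0.png",d["image"][:,:,::-1]);print(n,np.round(d["mtx"],1).tolist(),np.round(d["extrinsics"],3).tolist(),[k for k in d])
E
```

```text
pics
{'clock': 0.0, 'joints': array([ 1.38060565e+00,  3.85562155e-01,  6.63237811e-03, -4.89846037e-04,
       -1.19400296e+00, -2.58576928e-01]), 'joint_vel': array([-0.00036352, -0.00013003, -0.00027529,  0.00152276, -0.00030702,
       -0.00017818]), 'joint_efforts': array([-2.17905936e-04, -3.92290485e+01,  1.88406086e+01,  4.18613479e+00,
       -4.55878529e-03, -5.52391327e-06]), 'position': array([270.91442441, 562.61375488, 241.22210168]), 'ee_rot': array([ 9.74910708e-01, -2.22593616e-01, -1.90993912e-04,  1.07536199e-03]), 'contact_force': array([ 0.24201292,  0.25515368, -0.25910381]), 'wrist_torque': array([-0.01529679,  0.02974877,  0.00058742]), 'gripper_width': 85.44544154490988}
scene [[400.1, 0.0, 326.0], [0.0, 400.1, 194.7], [0.0, 0.0, 1.0]] [[-0.522, -0.489, 0.699, 1243.161], [0.853, -0.292, 0.433, 492.744], [-0.007, 0.822, 0.569, 661.293], [0.0, 0.0, 0.0, 1.0]] ['image', 'mtx', 'extrinsics']
top [[393.2, 0.0, 313.3], [0.0, 393.2, 206.0], [0.0, 0.0, 1.0]] [[-0.052, 0.978, -0.201, 318.422], [-0.999, -0.05, 0.016, 69.927], [0.005, 0.201, 0.98, 1254.338], [0.0, 0.0, 0.0, 1.0]] ['image', 'mtx', 'extrinsics']
```

View pics/scene0.png

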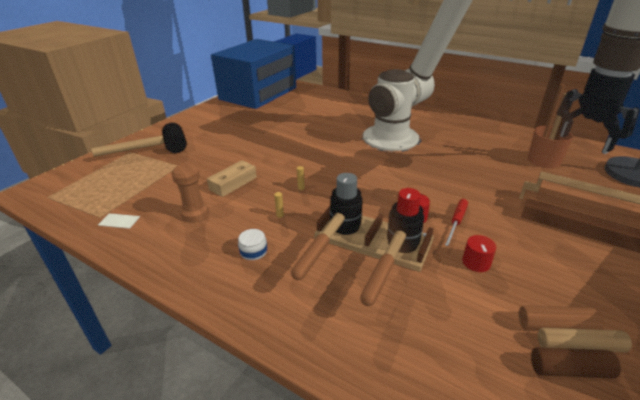

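View pics/top0.png

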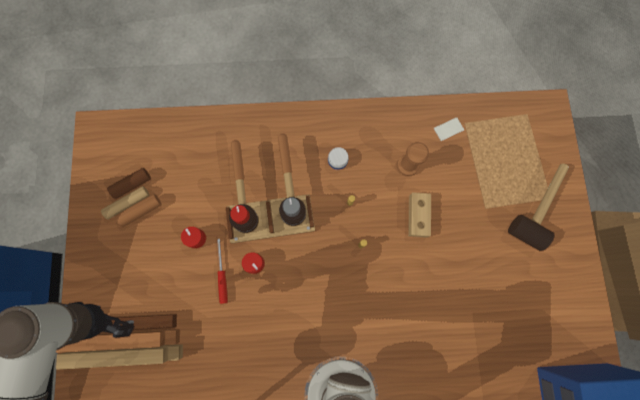

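The scene view shows the mallets with the red cap at (408,197) and the grey one at (346,185). The slugs are at (300,178) and (279,204), and the block is at (232,178).

In the top view, three things could pass for the red cap:
- the one on the mallet, at (240,214)
- a loose one at (193,237)
- a loose one at (253,262)

The other positions in the top view are slugs at (351,199) and (363,243), and the block at (421,214). I'll measure them and check the cap choice in a crop.

```bash
cat > h.py <<'E'
from bench import *
import cv2,numpy as np
from scipy.spatial.transform import Rotation as R
np.set_printoptions(precision=1,suppress=True)
def ray(d,uv):
    K=d["mtx"];E=d["extrinsics"]
    v=np.array([(uv[0]-K[0,2])/K[0,0],-(uv[1]-K[1,2])/K[1,1],-1.])
    return E[:3,3],E[:3,:3]@v
def plane(d,uv,z):
    o,v=ray(d,uv);return o+v*(z-o[2])/v[2]
def proj(d,p):
    E=d["extrinsics"];q=E[:3,:3].T@(np.array(p)-E[:3,3]);K=d["mtx"]
    return np.array([K[0,2]+K[0,0]*q[0]/-q[2],K[1,2]+K[1,1]*q[1]/q[2]])
def blobs(m,amin=8):
    n,l,s,c=cv2.connectedComponentsWithStats(m.astype(np.uint8))
    return [(np.round(c[i],1),s[i]) for i in range(1,n) if s[i,4]>=amin]
def save(d,name,box=None,f=1):
    im=d["image"][:,:,::-1]
    if box: im=im[box[1]:box[3],box[0]:box[2]]
    cv2.imwrite("pics/"+name,cv2.resize(im,None,fx=f,fy=f,interpolation=cv2.INTER_CUBIC))
E
python3 - <<'E'
from h import *
d=get_image("top");hsv=cv2.cvtColor(d["image"],cv2.COLOR_RGB2HSV);H,S,V=cv2.split(hsv)
red=((H<4)|(H>174))&(S>190)&(V>80)
print("red");[print(c,s) for c,s in blobs(red,20)]
im=d["image"][130:280,180:440]
a=cv2.resize(d["image"][190:280,180:270],None,fx=4,fy=4,interpolation=cv2.INTER_CUBIC)
b=cv2.resize(d["image"][185:255,340:440],None,fx=4,fy=4,interpolation=cv2.INTER_CUBIC)
o=np.zeros((360,780,3),np.uint8);o[:,:360]=a;o[:280,370:770]=b
cv2.imwrite("pics/crop1.png",o[:,:,::-1])
E
```

```text
red
[239.4 214.7] [231 206  18  18 208]
[193.  237.6] [181 227  24  21 333]
[251.9 262.2] [242 253  22  20 288]
[221.8 287.1] [218 271   9  32 213]
```

View pics/crop1.png

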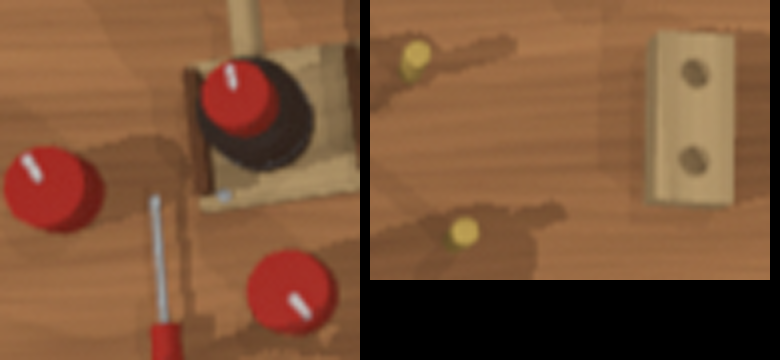

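The cap on the mallet is the smallest red one, about 18 px (50 mm at its height), against 24 and 22 px for the loose ones. Its white line points to the handles (+x). Next I'll turn the slug tops and bores into positions.

Run:
```python
from h import *
d=get_image("top")
for n,uv,z in [("slugA",(351.5,198.5),70),("slugB",(363.75,242.75),70),("h0",(421.5,203.25),40),("h1",(421,225.25),40),("cap",(239,213.3),162),("grey",(291,206),162),("tin",(338,157),45),("woodm",(418,153),146)]:
    print(n,plane(d,uv,z))
s=read_state();print(R.from_quat(s["ee_rot"]).as_matrix())
w=get_image("wrist");E=w["extrinsics"];T=np.eye(4);T[:3,:3]=R.from_quat(s["ee_rot"]).as_matrix();T[:3,3]=s["position"]
print("cam in tool",np.linalg.inv(T)@E,w["mtx"])
# scene cross-check of slugs: project
sc=get_image("scene")
for n,uv in [("A",(351.5,198.5)),("B",(363.75,242.75))]: print(proj(sc,plane(d,uv,70)))
print(proj(sc,plane(d,(239,213.3),162)))
```

```text
slugA [578.9 -68.1  70. ]
slugB [440.4 -95.3  70. ]
h0 [ 558.9 -291.7   40. ]
h1 [ 489.  -282.6   40. ]
cap [532.2 263.  162. ]
grey [545.7 115.6 162. ]
tin [723.5 -37.4  45. ]
woodm [ 690.1 -266.1  146. ]
[[ 0.9 -0.4 -0. ]
 [-0.4 -0.9 -0. ]
 [ 0.   0.  -1. ]]
cam in tool [[  -0.     1.     0.3   78. ]
 [   1.     0.     0.    -0.5]
 [   0.     0.3   -1.  -131.4]
 [   0.     0.     0.     1. ]] [[309.5   0.  321.8]
 [  0.  309.5 201.6]
 [  0.    0.    1. ]]
[277.3 193.8]
[299.  167.6]
[407.4 192.9]
```

Emit:
servo_tool([
  [0.6,3.6,2.9,0,0,0,0],
  [0.6,3.6,2.9,0,0,0,0],
  [0.6,3.6,2.9,0,0,0,0],
  [0.6,3.6,2.9,0,0,0,0],
  [0.6,3.6,2.9,0,0,0,0],
  [0.6,3.6,2.9,0,0,0,0],
  [0.6,3.6,2.9,0,0,0,0],
  [0.6,3.6,2.9,0,0,0,0],
  [0.6,3.6,2.9,0,0,0,0],
  [0.6,3.6,2.9,0,0,0,0],
  [0.6,3.6,2.9,0,0,0,0],
  [0.6,3.6,2.9,0,0,0,0],
])

```text
clock: 1.5
position: [509.9, 60.3, 242.6]
ee_rot: [0.975, -0.222, 0.0, -0.0]
contact_force: [1.1, 0.2, 0.3]
gripper_width: 51.2
```

Emit:
servo_tool([
  [0.6,3.9,2.85,0,0,0,0],
  [0.6,3.9,2.85,0,0,0,0],
  [0.6,3.9,2.85,0,0,0,0],
  [0.6,0,0,3.1,0,0,-6.1],
  [0.6,0,0,3.1,0,0,-6.1],
  [0.6,0,0,3.1,0,0,-6.1],
  [0.6,0,0,0,0,0,0],
])

```text
clock: 2.2
position: [574.5, -66.1, 144.8]
ee_rot: [0.998, -0.065, -0.005, 0.001]
contact_force: [0.1, 0.0, -0.3]
gripper_width: 51.2
```

```bash
cat >> h.py <<'E'
def toolT():
    s=read_state();return s["position"],R.from_quat(s["ee_rot"]).as_matrix()
def yaw(M): return np.degrees(np.arctan2(M[1,0],M[0,0]))
E
python3 - <<'E'
from h import *
d=get_image("wrist");p,M=toolT();print(p,yaw(M))
hsv=cv2.cvtColor(d["image"],cv2.COLOR_RGB2HSV);H,S,V=cv2.split(hsv)
print("expect",proj(d,[579,-68,70]))
for lo,hi in [(20,32)]:
  for c,s in blobs((H>=lo)&(H<=hi)&(S>90)&(V>90),60): print(c,s)
save(d,"w1.png")
E
```

```text
[576.6 -66.  147.7] -7.539992433500727
expect [324.9 209.7]
[ 21.3 197.5] [   0  144   49   98 1500]
[590.8 219.6] [ 535  144  105  153 9788]
[431.  155.2] [417 153  35   6  68]
[319.9 199. ] [306 174  28  48 996]
[116.8 190.9] [  74  176   80   30 1003]
[159.6 290.3] [138 275  39  28 502]
[364.3 339.5] [354 301  28  64 381]
```

View pics/w1.png

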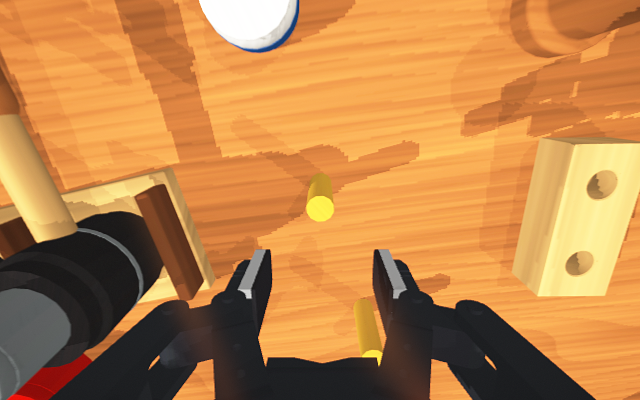

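The wrist view shows the slug's top disc at (320,208), the bores at (602,185) and (579,263), and the pads opening either side of it.

Run:
```python
from h import *
d=get_image("wrist");p,M=toolT();print(p,yaw(M))
im=d["image"].astype(int)
for n,uv,z in [("slug",(319.5,208),70),("h0",(602,185),40),("h1",(579.5,263),40)]:
    P=plane(d,uv,z);print(n,P,"tool",M.T@(P-p))
b=[170,225,300,340];hsv=cv2.cvtColor(d["image"],cv2.COLOR_RGB2HSV)
print(hsv[208,300:340:4].tolist(),hsv[190,300:340:4].tolist())
```

```text
[578.1 -65.8 149.7] -7.508589495090573
slug [582.2 -64.2  70. ] tool [ 3.9 -2.2 79.7]
h0 [ 561.2 -288.8   40. ] tool [ 12.4 223.2 109.9]
h1 [ 491.6 -279.8   40. ] tool [-57.7 223.4 109.9]
[[13, 184, 207], [13, 184, 204], [29, 173, 255], [28, 174, 255], [28, 178, 254], [28, 172, 255], [28, 176, 255], [27, 176, 254], [28, 176, 255], [16, 168, 249]] [[13, 179, 228], [13, 182, 219], [12, 180, 215], [20, 194, 224], [20, 197, 194], [20, 195, 192], [20, 196, 195], [20, 196, 199], [15, 184, 218], [13, 179, 225]]
```

Emit:
servo_tool([
  [0.6,0.2,-0.1,2.6,0,0,0],
  [0.6,0.2,-0.1,2.6,0,0,0],
  [0.6,0,0,2.6,0,0,0],
  [0.6,0,0,2.6,0,0,0],
  [0.6,0,0,0,0,0,0],
  [0,0,0,0,0,0,0],
  [0,0,0,0,0,0,0],
  [0,0,0,0,0,0,0],
  [0,0,0,0,0,0,0],
])

```text
clock: 3.2
position: [583.8, -64.0, 47.9]
ee_rot: [0.998, -0.064, 0.003, -0.0]
contact_force: [-0.8, 0.6, 7.0]
gripper_width: 18.2
```

Run:
```python
from h import *
d=get_image("wrist");p,M=toolT();s=read_state();print(p,yaw(M),s["contact_force"],s["wrist_torque"],s["gripper_width"])
hsv=cv2.cvtColor(d["image"],cv2.COLOR_RGB2HSV);H,S,V=cv2.split(hsv)
for c,q in blobs((H>=23)&(H<=34)&(S>90)&(V>200),80): print(c,q)
uv=proj(d,p+M@[0,0,-26.]);print("expect top",uv)
save(d,"w2.png",(170,170,470,390),2)
```

```text
[583.8 -64.   48. ] -7.373659086677835 [0.2 0.4 6.2] [0.2 0.2 0. ] 18.444257937071036
[ 30.3 257.4] [ 14 253  31  10 162]
[304. 305.] [301 299  10  16  81]
[328.2 319.1] [309 311  35  15 240]
expect top [324.2 306. ]
```

View pics/w2.png

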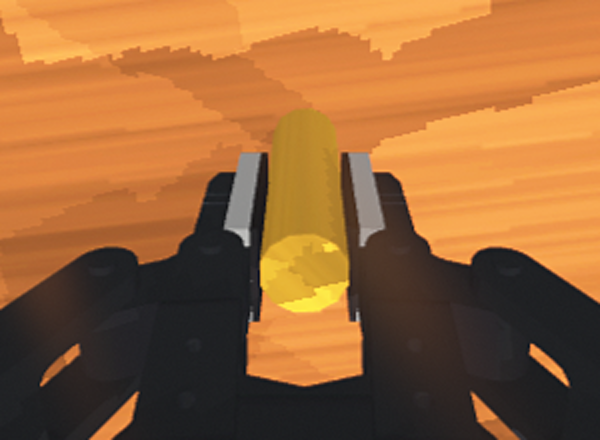

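Run:
```python
from h import *
d=get_image("wrist");p,M=toolT()
P=plane(d,(322,306.5),70);print(P,"tool",M.T@(P-p))
t=get_image("top")
o=P-p
for n,h in [("h0",[561.2,-288.8,40]),("h1",[491.6,-279.8,40])]:
    D=np.array(h)-P; print(n,"delta slug->hole tool",M.T@D)
```

```text
[580.7 -62.7  70. ] tool [ -3.2  -0.9 -22.1]
h0 delta slug->hole tool [  9.6 226.7  29.9]
h1 delta slug->hole tool [-60.6 226.7  29.5]
```

Emit:
servo_tool([
  [0,0,0,-3.5,0,0,0],
  [0,0,0,-3.5,0,0,0],
  [0,0.2,4.6,0,0,0,0],
  [0,0.2,4.6,0,0,0,0],
  [0,0.2,4.6,0,0,0,0],
  [0,0.2,4.6,0,0,0,0],
  [0,0,0,0,0,0,0],
  [0,0,0,0,0,0,0],
  [0,0,0,0,0,0,0],
])

```text
clock: 4.25
position: [566.0, -247.1, 115.4]
ee_rot: [0.998, -0.065, -0.0, -0.0]
contact_force: [-0.1, 0.1, -0.8]
gripper_width: 18.6
```

Run:
```python
from h import *
d=get_image("wrist");p,M=toolT();s=read_state();print(p,yaw(M),s["contact_force"],s["wrist_torque"],s["gripper_width"])
print(proj(d,[561,-289,40]),proj(d,[491.6,-280,40]),proj(d,p+M@[-3.2,-.9,-24]))
save(d,"w3.png",(240,130,560,370),2.5)
```

```text
[ 566.2 -246.7  115.5] -7.353977664455303 [ 0.  -0.2 -2. ] [-0. -0.  0.] 18.407090518797816
[382.4 216. ] [377.1 299.7] [320.9 309.3]
```

View pics/w3.png

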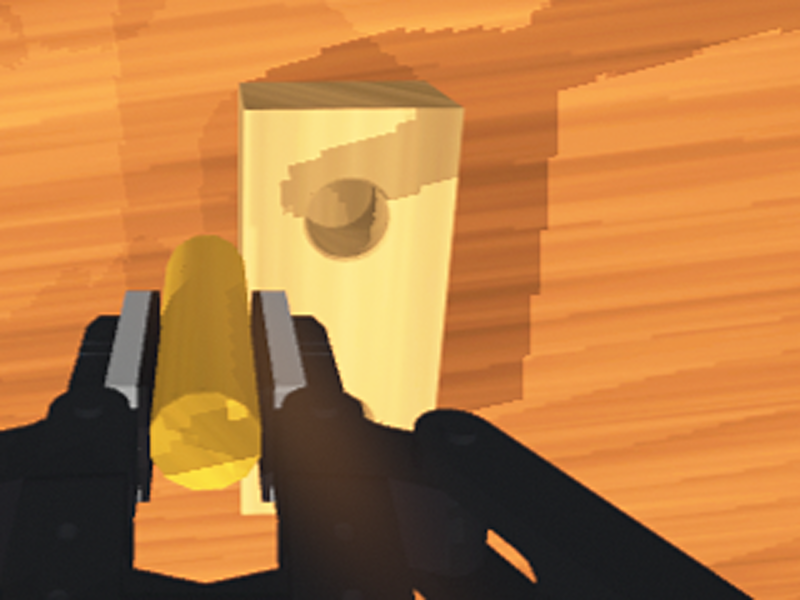

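The held slug is straight. Its top centre is at pixel (322.4,306) and its lower end at about (322.4,239). The bore mouth is at (378.4,217.2).

Run:
```python
from h import *
d=get_image("wrist");p,M=toolT()
f=lambda uv,z:M.T@(plane(d,uv,z)-p)
t=f((322.4,306.),137.5);b=f((322.4,239),67.5);h=f((378.4,217.2),40);print(p,t,b,h,h-t,h-b)
```

```text
[ 566.3 -246.5  115.5] [ -3.   -0.5 -22. ] [-4.9 -0.4 48. ] [-0.6 39.6 75.5] [ 2.4 40.1 97.5] [ 4.3 40.  27.5]
```

Emit:
servo_tool([
  [0,0.27,2.0,0,0,0,0],
  [0,0,2.0,0,0,0,0],
  [0,0,0,1.2,0,0,0],
  [0,0,0,1.2,0,0,0],
  [0,0,0,0.3,0,0,0],
  [0,0,0,0.3,0,0,0],
  [0,0,0,0.3,0,0,0],
  [0,0,0,0,0,0,0],
])

```text
clock: 5.15
position: [563.6, -287.2, 82.0]
ee_rot: [0.998, -0.064, -0.0, -0.0]
contact_force: [-0.2, 0.1, -1.7]
gripper_width: 18.3
```

Emit:
servo_tool([
  [0,0,0,0.5,0,0,0],
  [0,0,0,0.5,0,0,0],
  [0,0,0,0.5,0,0,0],
  [0,0,0,0.3,0,0,0],
  [0,0,0,0,0,0,0],
])

```text
clock: 5.65
position: [563.2, -287.7, 63.5]
ee_rot: [0.998, -0.065, -0.001, -0.0]
contact_force: [0.8, -1.0, -2.3]
gripper_width: 18.2
```

Emit:
servo_tool([
  [0.5,0,0,0,0,0,0],
  [0.5,0,0,0,0,0,0],
  [0.5,0,0,-4.3,0,0,0],
  [0.5,0,0,-4.3,0,0,0],
  [0.5,-2.9,-3.56,0,0,0,0],
  [0.5,-2.9,-3.56,0,0,0,0],
  [0.5,-2.9,-3.56,0,0,0,0],
  [0.5,-2.9,-3.56,0,0,0,0],
  [0.5,-2.9,-3.56,0,0,0,0],
  [0.5,0,0,0,0,0,0],
  [0.5,0,0,0,0,0,0],
  [0.5,0,0,0,0,0,0],
])

```text
clock: 6.85
position: [443.8, -92.8, 150.9]
ee_rot: [0.998, -0.065, 0.001, -0.0]
contact_force: [-0.7, -0.5, -0.4]
gripper_width: 42.5
```

Run:
```python
from h import *
p,M=toolT();d=get_image("wrist");s=read_state();print(p,yaw(M),s["contact_force"],s["gripper_width"])
hsv=cv2.cvtColor(d["image"],cv2.COLOR_RGB2HSV);H,S,V=cv2.split(hsv)
for c,q in blobs((H>=23)&(H<=34)&(S>140)&(V>150),60): print(c,q)
m=((H>=23)&(H<=34)&(S>140)&(V>150))
print("expect",proj(d,[442,-92.5,70]))
a=d["image"][130:280,250:400];b=d["image"][60:260,440:640]
o=np.zeros((600,800,3),np.uint8);o[:300,:300]=cv2.resize(a,None,fx=2,fy=2);o[:500,300:800]=cv2.resize(b,None,fx=2.5,fy=2.5)
cv2.imwrite("pics/w4.png",o[:,:,::-1]);np.save("w4e.npy",d["extrinsics"])
```

```text
[443.8 -92.8 150.9] -7.422434506416369 [ 0.7 -0.8  1.2] 42.45102130158656
[321.3 217.6] [309 206  26  24 494]
expect [323.2 216.5]
```

View pics/w4.png

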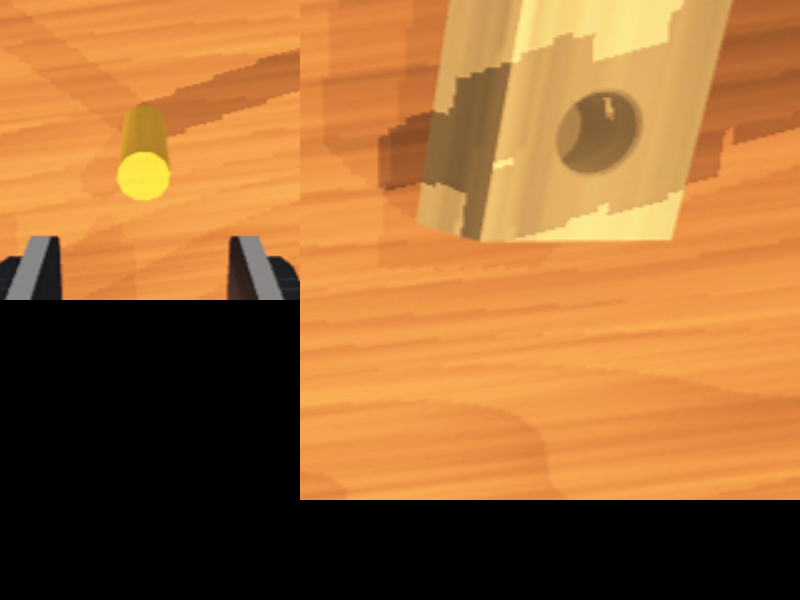

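Emit:
servo_tool([
  [0.5,0,-0.05,2.6,0,0,0],
  [0.5,0,0,2.6,0,0,0],
  [0.5,0,0,2.6,0,0,0],
  [0.5,0,0,2.5,0,0,0],
  [0.5,0,0,0,0,0,0],
  [0,0,0,0,0,0,0],
  [0,0,0,0,0,0,0],
  [0,0,0,0,0,0,0],
  [0,0,0,0,0,0,0],
])

```text
clock: 7.8
position: [443.5, -92.0, 48.3]
ee_rot: [0.998, -0.065, 0.001, -0.0]
contact_force: [-0.5, 0.0, 0.9]
gripper_width: 18.3
```

Emit:
servo_tool([
  [0,0,0,-3.35,0,0,0],
  [0,0,0,-3.35,0,0,0],
  [0,2.45,3.47,0,0,0,0],
  [0,2.45,3.47,0,0,0,0],
  [0,2.45,3.47,0,0,0,0],
  [0,0,3.47,0,0,0,0],
  [0,0,0,0,0,0,0],
  [0,0,0,0,0,0,0],
  [0,0,0,0,0,0,0],
])

```text
clock: 8.7
position: [497.5, -238.5, 114.4]
ee_rot: [0.998, -0.064, -0.0, -0.0]
contact_force: [0.4, 1.2, -1.4]
gripper_width: 18.7
```

Run:
```python
from h import *
p,M=toolT();d=get_image("wrist");s=read_state();print(p,yaw(M),s["contact_force"],s["gripper_width"])
save(d,"w5.png",(240,130,560,370),2.5)
```

```text
[ 497.5 -238.5  114.4] -7.384605720279114 [ 0.1  0.3 -1. ] 18.333587251364072
```

View pics/w5.png

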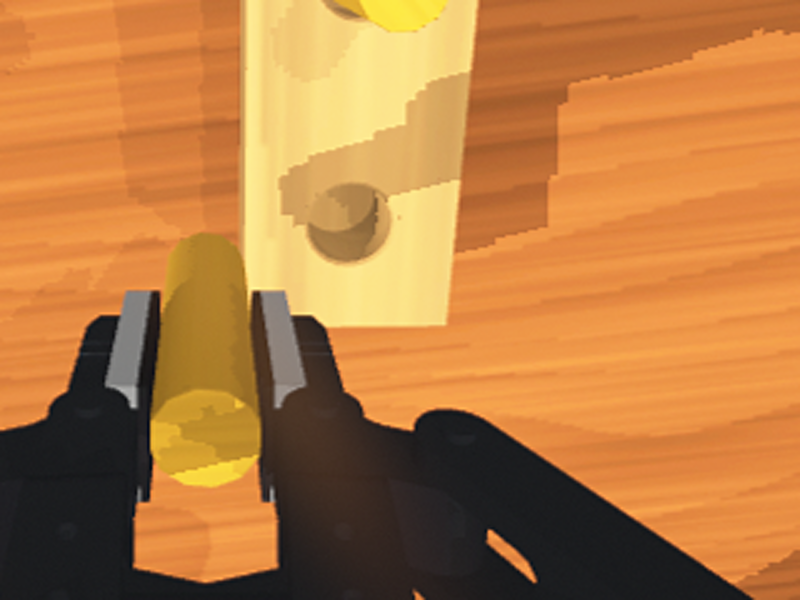

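Compared with the first hover, the bore is about 0.9 mm further in y and 1.4 mm less in x. The held slug sits about 0.5 mm further in x. The block's other bore now holds the first slug (its top shows at the upper edge).

Emit:
servo_tool([
  [0,0.08,2.04,0,0,0,0],
  [0,0,2.03,0,0,0,0],
  [0,0,0,1.2,0,0,0],
  [0,0,0,1.1,0,0,0],
  [0,0,0,0.3,0,0,0],
  [0,0,0,0.3,0,0,0],
  [0,0,0,0.3,0,0,0],
  [0,0,0,0,0,0,0],
])

```text
clock: 9.55
position: [493.3, -279.2, 82.0]
ee_rot: [0.998, -0.064, -0.0, -0.0]
contact_force: [-0.1, 0.5, -1.6]
gripper_width: 18.4
```

Emit:
servo_tool([
  [0,0,0,0.5,0,0,0],
  [0,0,0,0.5,0,0,0],
  [0,0,0,0.5,0,0,0],
  [0,0,0,0.3,0,0,0],
  [0,0,0,0,0,0,0],
])

```text
clock: 10.05
position: [493.2, -279.6, 63.8]
ee_rot: [0.998, -0.065, -0.0, -0.0]
contact_force: [0.1, 0.8, -1.3]
gripper_width: 18.2
```

Emit:
servo_tool([
  [0.5,0,0,0,0,0,0],
  [0.5,0,0,0,0,0,0],
  [0.5,0,0,-4.4,0,0,0],
  [0.5,0,0,-4.4,0,0,0],
  [0.5,0,0,-4.4,0,0,0],
  [0.5,0,0,-4.4,0,0,0],
])

```text
clock: 10.65
position: [493.2, -279.6, 242.8]
ee_rot: [0.998, -0.065, 0.001, 0.0]
contact_force: [-0.2, 0.5, -0.2]
gripper_width: 42.8
```

Emit:
servo_tool([
  [1,-0.26,-4.9,0,0,0,0],
  [1,-0.26,-4.9,0,0,0,0],
  [1,-0.26,-4.9,0,0,0,0],
  [1,-0.26,-4.9,0,0,0,0],
  [1,-0.26,-4.9,0,0,0,0],
  [1,-0.26,-4.9,0,0,0,0],
  [1,-0.26,-4.9,0,0,0,0],
  [1,-0.26,-4.9,0,0,0,0],
  [1,-0.26,-4.9,0,0,0,0],
  [1,-0.26,-4.9,0,0,0,0],
  [1,-0.26,-4.9,0,0,0,0],
  [1,0,0,0,0,0,0],
])

```text
clock: 11.85
position: [534.9, 263.8, 240.1]
ee_rot: [0.998, -0.062, 0.001, -0.001]
contact_force: [-0.3, -0.3, 0.1]
gripper_width: 85.3
```

Run:
```python
from h import *
p,M=toolT();d=get_image("wrist");s=read_state();print(p,yaw(M),s["joints"].round(2),s["contact_force"],s["wrist_torque"].round(2),s["gripper_width"])
hsv=cv2.cvtColor(d["image"],cv2.COLOR_RGB2HSV);H,S,V=cv2.split(hsv)
print("expect",proj(d,[534.5,265.5,162]))
for c,q in blobs(((H<5)|(H>172))&(S>170)&(V>60),150): print(c,q)
t=get_image("top")
a=cv2.resize(t["image"][175:245,360:460],None,fx=3,fy=3,interpolation=cv2.INTER_CUBIC)
o=np.zeros((600,640,3),np.uint8);o[:390]=d["image"][:390];o[390:600,:300]=a
cv2.imwrite("pics/w6.png",o[:,:,::-1])
```

```text
[534.9 263.8 240.1] -7.099446425518272 [ 0.7  0.3 -0.1  0.  -1.2  0.7] [ 1.1 -0.1 -0.7] [-0.1  0.   0. ] 85.74584081120356
expect [321.2 216.2]
[318.1 210.7] [ 285  173   67   75 3676]
[185.8 229.9] [ 149  197   72   67 3297]
[347.3 277.8] [ 323  245   53   67 2775]
[280.6 320.6] [ 265  286   32   69 1150]
```

View pics/w6.png

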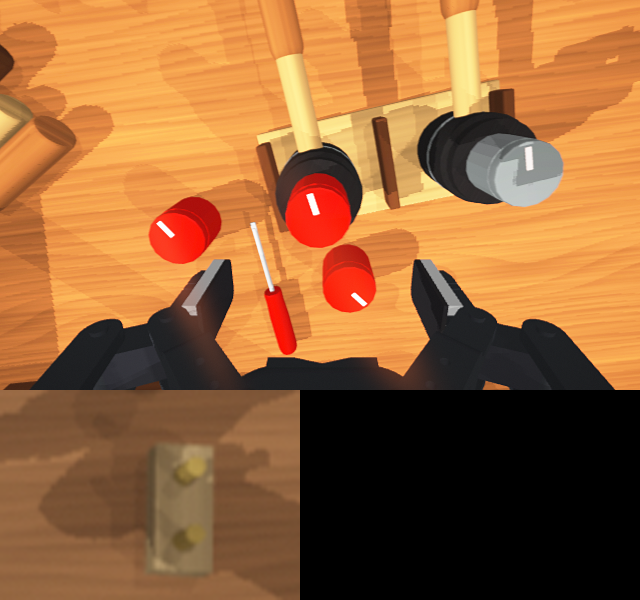

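The two slugs stand in the bores in the top-view inset. In the wrist view the red cap's top disc is centred at (318,214.5) with its line pointing to the handle, and the pads are clear of everything.

Emit:
servo_tool([
  [1,0.05,-0.32,2.1,0,0,0],
  [1,0,0,2.1,0,0,0],
  [1,0,0,2.1,0,0,0],
  [1,0,0,2.1,0,0,0],
  [1,0,0,2.0,0,0,0],
  [1,0,0,0,0,0,0],
  [0,0,0,0,0,0,0],
  [0,0,0,0,0,0,0],
  [0,0,0,0,0,0,0],
  [0,0,0,0,0,0,0],
])

```text
clock: 12.95
position: [537.8, 264.6, 139.3]
ee_rot: [0.998, -0.064, 0.004, -0.004]
contact_force: [1.2, 5.7, 3.5]
gripper_width: 47.2
```

Run:
```python
from h import *
p,M=toolT();s=read_state();print(p,yaw(M),s["contact_force"],s["wrist_torque"].round(2),s["gripper_width"])
```

```text
[537.8 264.6 139.3] -7.36221247770723 [1.2 5.7 3.5] [ 1.5 -0.2  0. ] 47.222001606528885
```

Emit:
servo_tool([
  [0,0,0.2,0,0,0,0],
  [0,0,0,0,0,0,-4],
  [0,0,0,0,0,0,-4],
  [0,0,0,0,0,0,-4],
  [0,0,0,0,0,0,0],
])

```text
clock: 13.45
position: [536.5, 265.4, 139.4]
ee_rot: [0.999, 0.042, 0.004, -0.005]
contact_force: [-5.1, 14.3, 5.0]
gripper_width: 46.8
```

Run:
```python
from h import *
p,M=toolT();s=read_state();print(p,yaw(M),s["contact_force"],s["wrist_torque"].round(2),s["gripper_width"])
```

```text
[536.5 265.4 139.4] 4.7618873806371385 [-5.1 14.3  5. ] [4.  1.6 0.2] 46.81845202089176
```

Emit:
servo_tool([
  [0,-0.08,-0.3,0,0,0,0],
  [0,0,0,0,0,0,-4],
  [0,0,0,0,0,0,-4],
  [0,0,0,0,0,0,0],
])

```text
clock: 13.85
position: [536.6, 265.5, 139.3]
ee_rot: [0.994, 0.109, 0.004, -0.003]
contact_force: [1.3, 6.3, 4.5]
gripper_width: 47.0
```

Run:
```python
from h import *
p,M=toolT();s=read_state();print(p,yaw(M),s["contact_force"],s["wrist_torque"].round(2),s["gripper_width"])
```

```text
[536.6 265.5 139.3] 12.496603751902017 [1.3 6.3 4.5] [ 1.7 -0.2 -0.7] 47.03689829919044
```

Emit:
servo_tool([
  [0,0,-0.12,0,0,0,-4],
  [0,0,0,0,0,0,-4],
  [0,0,0,0,0,0,0],
])

```text
clock: 14.15
position: [535.2, 265.4, 139.1]
ee_rot: [0.984, 0.178, 0.003, -0.002]
contact_force: [-2.1, 3.6, 6.6]
gripper_width: 46.7
```

Run:
```python
from h import *
p,M=toolT();s=read_state();print(p,yaw(M),s["contact_force"],s["wrist_torque"].round(2),s["gripper_width"])
d=get_image("wrist");save(d,"w7.png",(200,180,440,390),2)
```

```text
[535.2 265.4 139.1] 20.449831019929785 [-2.1  3.6  6.6] [ 1.   0.5 -0.9] 46.67896185307177
```

View pics/w7.png

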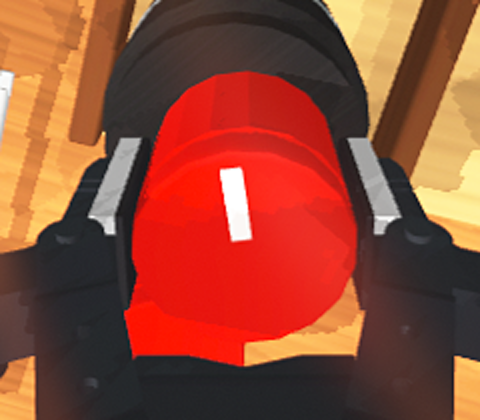

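The cap's line now sits about 8° left of the gripper axis. The gripper turned 28° but the cap only about 15°, with torque at −0.9 N·m. That is the hard stop, so I'll turn clockwise.

Emit:
servo_tool([
  [0,0,-0.05,0,0,0,6],
  [0,0,0,0,0,0,6],
  [0,0,0,0,0,0,6],
  [0,0,0,0,0,0,6],
  [0,0,0,0,0,0,6],
  [0,0,0,0,0,0,0],
])

```text
clock: 14.8
position: [535.3, 264.9, 139.0]
ee_rot: [0.997, -0.082, 0.002, -0.001]
contact_force: [0.2, 0.6, 5.5]
gripper_width: 46.8
```

Run:
```python
from h import *
p,M=toolT();s=read_state();print(p,yaw(M),s["contact_force"],s["wrist_torque"].round(2),s["gripper_width"])
```

```text
[535.3 264.9 139. ] -9.46135464071618 [0.2 0.6 5.5] [ 0.1 -0.2 -0.1] 46.81346303926407
```

Emit:
servo_tool([
  [0,0,0,0,0,0,7],
  [0,0,0,0,0,0,7],
  [0,0,0,0,0,0,7],
  [0,0,0,0,0,0,0],
])

```text
clock: 15.2
position: [535.4, 264.7, 139.1]
ee_rot: [0.965, -0.263, 0.002, -0.001]
contact_force: [0.8, -0.1, 5.8]
gripper_width: 46.8
```

Run:
```python
from h import *
p,M=toolT();s=read_state();print(p,yaw(M),s["contact_force"],s["wrist_torque"].round(2),s["gripper_width"])
```

```text
[535.4 264.7 139.1] -30.485912587881607 [ 0.8 -0.1  5.8] [-0.  -0.2 -0. ] 46.754014719637475
```

Emit:
servo_tool([
  [0,0,0,0,0,0,7],
  [0,0,0,0,0,0,7],
  [0,0,0,0,0,0,7],
  [0,0,0,0,0,0,7],
  [0,0,0,0,0,0,7],
  [0,0,0,0,0,0,0],
  [0,0,0,0,0,0,0],
])

```text
clock: 15.9
position: [535.3, 264.5, 139.1]
ee_rot: [0.842, -0.54, 0.001, -0.002]
contact_force: [0.0, 0.0, 6.6]
gripper_width: 46.8
```

Run:
```python
from h import *
p,M=toolT();s=read_state();print(p,yaw(M),s["contact_force"],s["wrist_torque"].round(2),s["gripper_width"])
d=get_image("wrist");save(d,"w8.png",(200,180,440,390),2)
```

```text
[535.3 264.5 139.1] -65.3724930035234 [0.  0.  6.6] [-0.1 -0.2 -0. ] 46.82009048844413
```

View pics/w8.png

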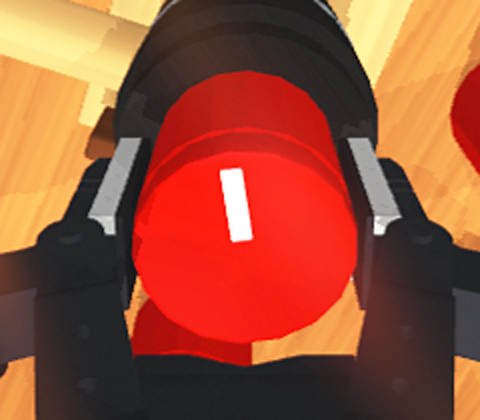

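The line is unchanged in the gripper, so the cap turned with it and stands about 63° past tight. I'll add 8°, then lift gently.

Emit:
servo_tool([
  [0,0,0,0,0,0,8],
  [0,0,0,0,0,0,0],
  [0,0,0,-0.4,0,0,0],
  [0,0,0,-0.4,0,0,0],
  [0,0,0,-0.4,0,0,0],
  [0,0,0,0,0,0,0],
])

```text
clock: 16.55
position: [533.8, 264.3, 148.8]
ee_rot: [0.802, -0.598, 0.0, -0.0]
contact_force: [-0.4, 0.1, 0.3]
gripper_width: 47.0
```

Emit:
servo_tool([
  [0,0,0,-1.5,0,0,0],
  [0,0,0,-1.5,0,0,0],
  [0,0,0,-1.5,0,0,0],
  [0,0,0,-1.5,0,0,0],
  [0,0,0,-1.0,0,0,0],
  [0,0,0,0,0,0,0],
  [0,0,0,0,0,0,0],
  [0,0,0,0,0,0,0],
  [0,0,0,0,0,0,0],
  [0,0,0,0,0,0,0],
  [0,0,0,0,0,0,0],
])

```text
clock: 17.65
position: [533.7, 264.2, 217.9]
ee_rot: [0.802, -0.598, -0.0, 0.0]
contact_force: [0.3, -0.4, -0.9]
gripper_width: 47.0
```

Run:
```python
from h import *
p,M=toolT();s=read_state();print(p,yaw(M),s["contact_force"],s["wrist_torque"].round(2),s["gripper_width"],abs(s["joint_vel"]).max().round(4))
d=get_image("wrist");t=get_image("scene")
o=np.zeros((400,800,3),np.uint8);o[:,:400]=cv2.resize(d["image"][180:380,220:420],(400,400));o[:,400:]=cv2.resize(t["image"][120:280,200:440][:, :],(400,267)).repeat(1,0)[:267] if 0 else cv2.resize(t["image"][110:290,200:440],(400,400))
cv2.imwrite("pics/w9.png",o[:,:,::-1])
```

```text
[533.7 264.2 217.9] -73.41470860427098 [ 0.3 -0.4 -0.9] [-0.  0.  0.] 46.9631004110352 0.0032
```

View pics/w9.png

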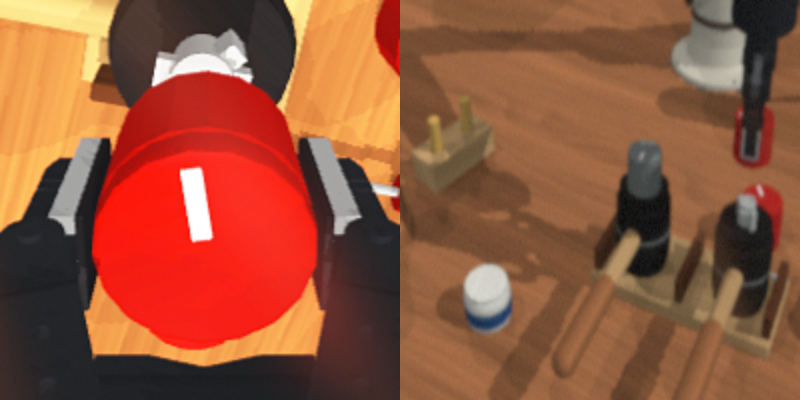

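The cap is off and held level about 79 mm above its seat. The mallet's bare neck is visible, both slugs are standing in the block, and the grey cap is in place.

```bash
python3 -c "
from bench import *
print(job_done())"
```

```text
the job is handed in; nothing more can be done
None
```

The job is handed in at about 18 s on the robot's clock. Both slugs stand in the block, and the red cap is off its mallet and held level in the gripper. `job_done()` gave no verdict, so this rests on my own last checks.

- **Slugs:** I lowered each one until the tool read about 63.5 mm, which puts its base near the bore floor at 15 mm. No upward force showed on the way in. The last scene picture shows both upright, one in each bore. I did not measure their final height or centring.
- **Red cap:** It met its stop turning counter-clockwise seen from above, and the grip slipped about 12° there. I turned it clockwise to about 70° past tight, with no resisting torque, and lifted it off with no pull.
- **Final hold:** The cap was raised about 79 mm, so its rim is about 197 mm above the bench. It is still, and the fingers read 47 mm apart on it. The last pictures show the mallet's neck bare and the grey cap in place.
- **Disagreements:** The top and wrist cameras differed by 2 to 4 mm, so I relied on the close wrist view. When I first gripped the red cap the gripper was a few millimetres off its centre, and my first correction went the wrong way. The side force reached about 14 N before I fixed it.

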